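Roll the milling jar up its loading ramp to the stop

TASK

Push the lying milling jar up the loading ramp with your fingers, over the crest, until it lies in the rest at the top against the stop, then let go. Push it steadily and stay with it all the way up so that it never rolls freely on the slope, and do not lift it or knock it up. Leave the other things on the bench where they are.

Things in the scene. Friction and masses are not known exactly. Their poses are not given: they have to be found in the camera images.
- jar: milling jar: a smooth, slippery white ceramic cylinder with a bright steel lid at one end, 60 mm in diameter and 104 mm long over the small bosses on its ends, 0.3 to 0.65 kg, lying across the foot of the ramp; origin at its centre, y along its axis (x and z turn as it rolls). It rolls freely and is held at the start only by the low lip at the foot of the ramp.
- ramp: fixed aluminium loading ramp, 124 mm wide and 210 mm long, 82 mm high at the stop plate; origin on the bench under it, x is level and points from the low end to the stop, y across, z up. In this frame the sloping deck runs from x = -89 mm to the crest at x = 55 mm, where its surface is 36 mm above the bench; past the crest the surface falls at 8 degrees to the rubber face of the upright stop plate at x = 106.5 mm.
- deck: the sloping deck of the ramp: origin on its top surface at the middle of the crest, x points up the slope (8 degrees), y across, z square to the surface. The surface reaches from x = -145 mm to 0; at its foot a lip 8 mm thick stands 10 mm above it with its inner face at x = -135 mm; rails at both sides (112 mm apart inside, 12 mm above the surface) guide the jar. The jar's centre starts at about x = -112 mm, z = 30 mm; the jar's back is free for fingers above the lip.
- jar_home (a point): where the centre of the jar comes to lie in the rest at the top, against the stop: 21.5 mm past the crest, 63.3 mm above the bench. Once the jar's centre is past the crest it rolls the last 20 mm home by itself and stays there.
- vial_3: small screw-cap vial, 25 mm wide, 60 mm high, standing beside the ramp; origin under its centre. Leave alone.
- stopper_1: black rubber stopper, 29 mm wide, 26 mm high, beside the ramp; origin under its centre. Leave alone.
- dropper_1: small brown dropper bottle, 34 mm wide, 78 mm high, behind the stop plate; origin under its centre. Leave alone.
- salt_jar: white jar with a screw lid, 68 mm wide, 90 mm high, left of the work; origin under its centre. Leave alone.
- timer: flat timer, 66 x 66 x 18 mm, at the left; origin under its centre. Leave alone.
- tweezers: steel tweezers, 122 mm long, 8 mm high, lying at the right; origin under the centre. Leave alone.

How it is judged:
By the outcome, as a careful person would: the job done as asked, in the order asked, and still so for the second after the job is handed in, with the robot touching nothing.
It also fails if it takes over 38 s, if anything falls off the work surface, if the arm or the gripper's body presses on something with over 40 N, if the wrist force passes 120 N, or if a joint passes its speed limit or range.

ROBOT

A 6-joint arm with a two-finger parallel gripper is mounted at the origin on a cart in front of the work surface, level with it; the furniture and walls round the work are solid. World frame = base frame: x ahead of the robot, y to its left, z up, the work surface at z = 0. Lengths are in m, angles in rad, forces in N, time in s.
With the tool pointing down it reaches from about 0.375 to 0.9 m from the base axis. Payload 3.1 kg.
Tool frame: the origin (TCP) lies midway between the tips of the shut fingers; the grasp point (between the pads) lies 19 mm behind it; z points along the fingers, y is the line along which they close (so a half turn about z gives the same grasp; the last joint's range is limited). The gripper opens to 87 mm and grips with 3 to 60 N. Pads are 19 mm wide; open, the fingers measure 117 mm over their backs; the gripper's body (75 mm by 190 mm) begins 51 mm behind the grasp point.
Start: joints at [-1.518, 0.527, 1.433, -0, 1.181, -0.178], TCP at [0.143, -0.608, 0.192] pointing down, gripper open.
Joint ranges: [-3.08, 3.08], [-0.75, 2.2], [0.22, 2.44], [-1.43, 4.57], [0, 2.65], [-2.85, 2.85]. Speed limits (rad/s): [2.79, 2.79, 3.14, 3.14, 3.14, 3.14].

INTERFACE

Orientations are given as a unit quaternion [x, y, z, w].
In Python, from rig import get_obs, cams, job gives the robot as it stands.
- The arm moves only by the tool servo_tool, never from a script. Its argument "moves" is text: rows parted by semicolons, each of 5 numbers parted by spaces: the shift along the tool's x, y, z in m, then the turn about the tool's z in degrees, then the finger opening in m, from 0 to 0.087. In form: dx dy dz spin claw; .... A call has 1 to 10 rows; each row is the pose to reach, as a shift and turn from the pose commanded when the call began, along the tool's axes at that moment; what a row does not reach only later rows make up. A row lasts 1/12 s, in which the tool goes at most 41.7 mm and 7.16 degrees, less where a joint would pass 70% of its speed; a pose out of reach is approached as far as the arm can. A call with a gripper value outside its range is refused whole. The fingers move at their own pace and stop on an object; "grip_force" is the grip in N (left out, the last holds). Time passes only in rows, so rows that repeat a pose let the fingers close. It gives the time, the measured TCP pose, the force, the opening and the grip force at its end, in the units of the state.
- get_obs(): the state, without advancing time (a new reading comes with each control period).
- cams.camera(name): name is "scene" or "top"; returns the picture (400x640x3 uint8, blue, green, red); there is no depth.
- cams.camera_model(name): a dict with "fx", "fy", "cx", "cy" (pixels), "R" (3x3) and "t" (3): a world point X has camera coordinates R X + t. Camera axes: x right, y down, z forward; pixel columns grow to the right and rows downward; lengths in m; the calibration is good to about 2 mm. A picture is of the moment at which its call begins. camera_model takes no time and is no camera call.
- job.hand_in(): hands the job in; it is judged then, once.
The state is a dict: "time": time; "q": joint angles; "joint_velocities": joint speeds; "joint_torque": joint torques, N m; "position": TCP position; "tool_rot": TCP orientation; "ft_force": force on the tool from outside, world axes, zero at the start; "moment": the same for the moment, N m; "grip_width": finger opening in m; "grip_force": force on a finger pad.
Only numpy, scipy, OpenCV 4.12 (cv2) and the standard library are available. Lean on these libraries where they do the work, as an engineer would, in place of code of your own. Each camera call takes 0.05 s, during which the arm holds its last target. There are 200 camera calls.

## Working session

There is one attempt and no reset: what is moved stays moved. The work goes in short steps, Python scripts to look and compute and a tool call to move; the robot and the scene stay as the last step left them, time stands still between calls to the robot, and variables do not carry over. Pictures are saved under pics/ and viewed, at most 10 in all, crops included, and the job is handed in when it is done.

Besides the shell and the picture viewer there is one more tool, called as name(argument=value, ...), one argument or row to a line, values as JSON. servo_tool: Moves the arm, as the interface text tells. Its arguments: {"type":"object","properties":{"moves":{"type":"string"},"grip_force":{"type":"number"}},"required":["moves"]}

```bash
mkdir -p pics; ls; python3 - <<'E'
from rig import get_obs,cams
import cv2
for n in("scene","top"):
    cv2.imwrite(f"pics/{n}0.png",cams.camera(n))
    m=cams.camera_model(n);print(n,m)
o=get_obs();print({k:o[k] for k in("time","position","tool_rot","grip_width")})
E
```

```text
pics
scene {'fx': 499.1086073042768, 'fy': 499.1086073042768, 'cx': 323.421160866497, 'cy': 197.1221543005975, 'R': array([[-0.89595195, -0.44382547,  0.01700185],
       [-0.29295808,  0.5617571 , -0.77369537],
       [ 0.33383479, -0.6981747 , -0.63332963]]), 't': array([0.41957613, 0.23410517, 1.41109517])}
top {'fx': 499.5201844481192, 'fy': 499.5201844481192, 'cx': 320.1712514024899, 'cy': 210.13422324299023, 'R': array([[ 0.15556036, -0.98781615, -0.00449773],
       [-0.89544053, -0.1390876 , -0.42289584],
       [ 0.41711777,  0.06981328, -0.90616713]]), 't': array([-0.12208741,  0.47511526,  1.73481939])}
{'time': 0.1, 'position': array([ 0.1429682 , -0.60767799,  0.19076836]), 'tool_rot': array([ 9.93346108e-01,  1.15162993e-01,  5.63982350e-05, -9.95813561e-04]), 'grip_width': 0.08700621663852097}
```

View pics/scene0.png

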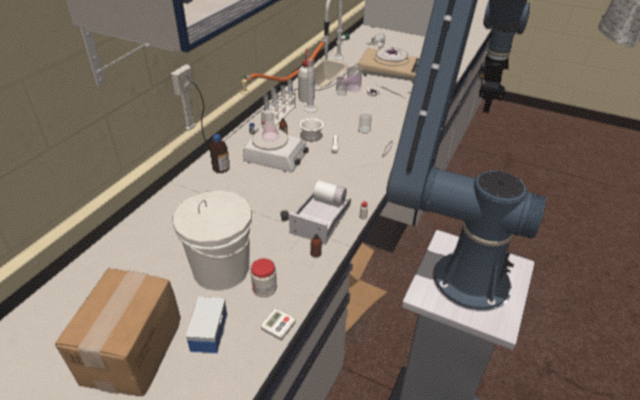

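View pics/top0.png

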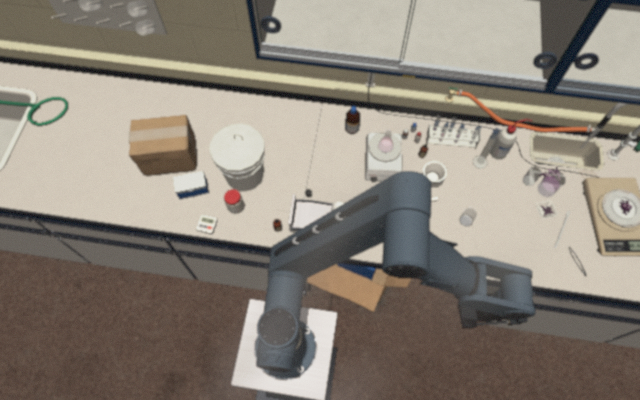

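The scene picture shows the ramp around (320,213), with the jar at its low end at (330,192). The stop plate is to the lower left, the stopper at (284,214), the dropper at (316,245) and the vial at (363,210). In the top picture the arm hides the jar; the stop end of the ramp is at about (295,215).

```bash
python3 - <<'E'
import cv2,numpy as np
a=cv2.imread("pics/scene0.png")[172:262,275:375]; b=cv2.imread("pics/top0.png")[180:240,265:365]
cv2.imwrite("pics/c1.png",cv2.resize(a,None,fx=6,fy=6,interpolation=cv2.INTER_CUBIC))
cv2.imwrite("pics/c2.png",cv2.resize(b,None,fx=7,fy=7,interpolation=cv2.INTER_CUBIC))
E
```

```text
(no output)
```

View pics/c1.png

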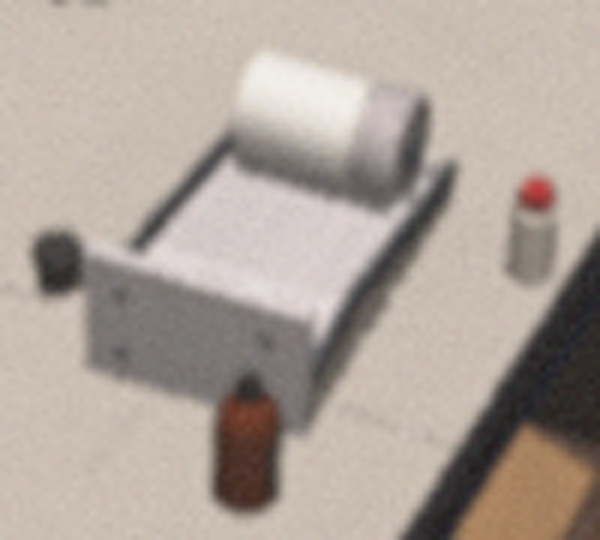

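View pics/c2.png

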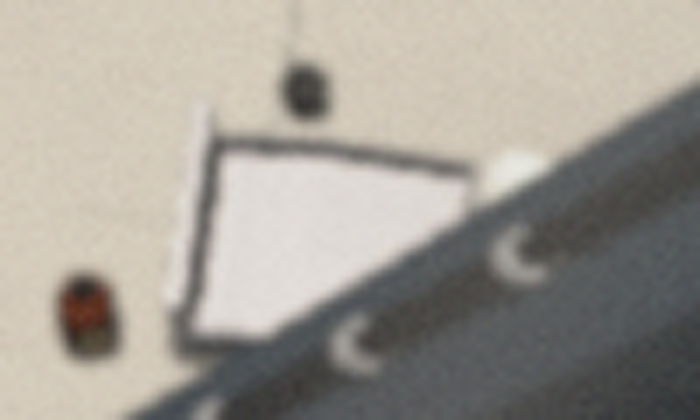

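The scene crop shows the jar lying at the foot with its lid end toward the robot. The stop plate's top corners are at about (289.7,213.3) and (328,225.7), and its bottom corners at (290,233) and (325,243.7). In the top crop, the plate's top corners are at (294.3,195) and (289.6,224.3).

```bash
cat > h.py <<'E'
import numpy as np
from rig import get_obs,cams
M={n:cams.camera_model(n) for n in("scene","top")}
def ray(n,u,v):
    m=M[n]; d=m["R"].T@np.array([(u-m["cx"])/m["fx"],(v-m["cy"])/m["fy"],1.]); return -m["R"].T@m["t"],d/np.linalg.norm(d)
def plane(n,u,v,z):
    c,d=ray(n,u,v); return c+d*(z-c[2])/d[2]
def tri(p,q):
    c1,d1=ray("scene",*p);c2,d2=ray("top",*q)
    s=np.linalg.lstsq(np.c_[d1,-d2],c2-c1,rcond=None)[0]
    a,b=c1+d1*s[0],c2+d2*s[1]; return (a+b)/2,np.linalg.norm(a-b)
def proj(n,X):
    m=M[n];x=m["R"]@np.asarray(X)+m["t"];return np.array([m["fx"]*x[0]/x[2]+m["cx"],m["fy"]*x[1]/x[2]+m["cy"]])
E
python3 - <<'E'
from h import *
np.set_printoptions(precision=4,suppress=True)
print("back(far) top corner",tri((289.7,213.3),(294.3,195)))
print("near top corner",tri((328,225.7),(289.6,224.3)))
print("bottom",plane("scene",290,233.3,0),plane("scene",325,243.7,0))
print("jar",plane("scene",330.5,193.5,.05))
# jar ends top silhouette : far end & near (lid) end centres
print(plane("scene",275+255/6,172+110/6,.05),plane("scene",275+405/6,172+145/6,.05))
for n,p,z in(("stopper scene",(284.3,215.5),.013),("dropper",(316,245),.039),("vial",(363.5,211),.03)): print(n,plane("scene",*p,z))
print(plane("top",265+305/7,180+90/7,.013),plane("top",265+85/7,180+315/7,.04))
E
```

```text
back(far) top corner (array([0.551 , 0.0624, 0.0753]), np.float64(0.0025261562922178353))
near top corner (array([0.4267, 0.0579, 0.0751]), np.float64(0.0015040869620454311))
bottom [0.5495 0.0693 0.    ] [0.433  0.0605 0.    ]
jar [ 0.4977 -0.1093  0.05  ]
[ 0.5426 -0.1044  0.05  ] [ 0.4574 -0.1149  0.05  ]
stopper scene [0.5989 0.0177 0.013 ]
dropper [0.4371 0.1131 0.039 ]
vial [ 0.3764 -0.1005  0.03  ]
[0.5981 0.0169 0.013 ] [0.4321 0.1088 0.04  ]
```

servo_tool(
  moves="0.03 -0.022 0 -5.3 0.04; 0.06 -0.044 0 -10.7 0.04; 0.089 -0.066 0 -16 0.04; 0.119 -0.088 0 -21.3 0.04; 0.149 -0.11 0 -26.7 0.04; 0.178 -0.132 0 -32 0.04; 0.208 -0.154 0 -37.3 0.04; 0.238 -0.176 0 -42.7 0.04; 0.268 -0.198 0 -48 0.04; 0.297 -0.22 0 -53.3 0.04",
)

```text
time: 0.93
position: [0.3826, -0.3245, 0.1914]
tool_rot: [0.835, 0.55, 0.0, -0.0]
ft_force: [-0.0, 0.5, -0.2]
grip_width: 0.0411
grip_force: 0.0
```

servo_tool(
  moves="0.033 0.012 0 -5.3 0.04; 0.066 0.023 0 -10.7 0.04; 0.1 0.035 0 -16 0.04; 0.133 0.046 0 -21.3 0.04; 0.166 0.058 0.02 -26.5 0.04; 0.166 0.058 0.04 -26.5 0.04; 0.166 0.058 0.04 -26.5 0.04",
)

```text
time: 1.52
position: [0.4995, -0.1937, 0.1482]
tool_rot: [0.687, 0.727, -0.001, -0.004]
ft_force: [-0.9, 0.1, -0.8]
grip_width: 0.0401
grip_force: 0.0
```

```bash
python3 - <<'E'
from h import *
import cv2
a=cams.camera("scene");b=cams.camera("top")
cv2.imwrite("pics/s1.png",a);cv2.imwrite("pics/t1.png",b)
A=cv2.resize(a[150:260,275:395],None,fx=5,fy=5,interpolation=cv2.INTER_CUBIC)
B=cv2.resize(b[175:265,250:400],None,fx=5,fy=5,interpolation=cv2.INTER_CUBIC)
cv2.imwrite("pics/c3.png",A);cv2.imwrite("pics/c4.png",B)
print(get_obs()["position"])
E
```

```text
[ 0.50030535 -0.19663028  0.15097878]
```

View pics/c3.png

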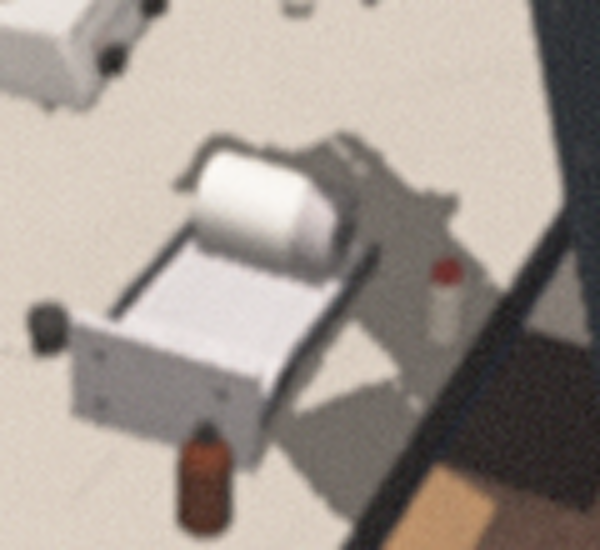

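View pics/c4.png

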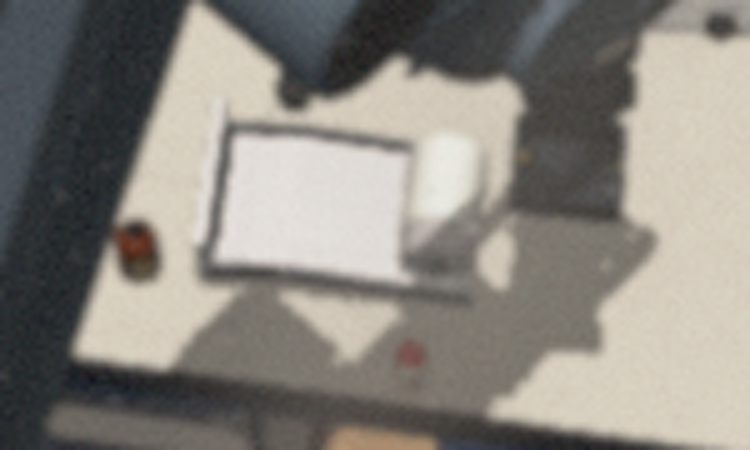

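Both crops show the jar at the foot of the ramp, at full-image scene (329,194) and about top (339,215). The gripper is to its right in the top view, at about (364,205). I'll check these against the calibration.

```bash
python3 - <<'E'
from h import *
np.set_printoptions(precision=4,suppress=True)
f=lambda n,u,v,z:plane(n,*((250+u/5,175+v/5) if n=="top" else (275+u/5,150+v/5)),z)
print("tcp proj",proj("scene",[.5,-.1966,.15]),proj("top",[.5,-.1966,.15]), "body",proj("scene",[.5,-.1966,.25]))
print("jar tri",tri((275+272/5,150+213/5),(250+445/5,175+200/5)))
print("jar far/near edge top view",f("top",448,130,.05),f("top",440,272,.05))
# plate inner/outer far & near top corners, lower rail right end, upper rail
for u,v,z in((219,100,.08),(199,240,.08),(468,295,.03),(410,145,.05)): print(f("top",u,v,z))
o=get_obs();print(o["position"],o["tool_rot"],o["joint_velocities"])
E
```

```text
tcp proj [342.3368 154.3448] [361.727  207.7129] body [343.6513 127.8024]
jar tri (array([ 0.5056, -0.1165,  0.0461]), np.float64(0.0012074020519026085))
jar far/near edge top view [ 0.5633 -0.1106  0.05  ] [ 0.4454 -0.1211  0.05  ]
[0.5471 0.0635 0.08  ]
[0.4308 0.0575 0.08  ]
[ 0.4385 -0.144   0.03  ]
[ 0.5462 -0.0836  0.05  ]
[ 0.5003 -0.1966  0.151 ] [ 0.6881  0.7256 -0.0004 -0.0013] [-0.0244 -0.0295 -0.0257 -0.0005 -0.0047 -0.0003]
```

servo_tool(
  moves="0 0 0.025 0 0.04; 0 0 0.05 0 0.04; 0 0 0.075 0 0.04; 0 0 0.1 0 0.04; 0 0 0.112 0 0.04; 0.004 0 0.112 0 0.04; 0.008 0 0.112 0 0.04; 0.012 0 0.112 0 0.04; 0.015 0 0.112 0 0.04; 0.018 0 0.112 0 0.04",
)

```text
time: 2.45
position: [0.5009, -0.1793, 0.0411]
tool_rot: [0.688, 0.726, 0.0, 0.001]
ft_force: [-0.6, -0.7, 0.0]
grip_width: 0.0401
grip_force: 0.0
```

servo_tool(
  moves="0.002 0 0 0 0.04; 0.004 0 0 0 0.04; 0.006 0 0 0 0.04; 0.008 0 0 0 0.04; 0.01 0 0 0 0.04; 0.012 0 0 0 0.04; 0.0135 0 0 0 0.04; 0.015 0 0 0 0.04; 0.0165 0 0 0 0.04; 0.018 0 0 0 0.04",
)

```text
time: 3.28
position: [0.4992, -0.1611, 0.0396]
tool_rot: [0.688, 0.725, 0.0, -0.0]
ft_force: [-1.0, 0.5, 0.2]
grip_width: 0.0403
grip_force: 0.0
```

servo_tool(
  moves="0.0015 0 0 0 0.04; 0.003 0 0 0 0.04; 0.0045 0 0 0 0.04; 0.006 0 0 0 0.04; 0.0075 0 0 0 0.04; 0.009 0 -0.0003 0 0.04; 0.0105 0 -0.0005 0 0.04; 0.012 0 -0.0007 0 0.04; 0.0135 0 -0.0009 0 0.04; 0.0155 0 -0.0012 0 0.04",
)

```text
time: 4.12
position: [0.4984, -0.1456, 0.0409]
tool_rot: [0.688, 0.725, 0.0, 0.0]
ft_force: [-0.2, -0.6, 0.7]
grip_width: 0.0402
grip_force: 0.0
```

```bash
python3 - <<'E'
from h import *
import cv2
a=cams.camera("scene");b=cams.camera("top")
A=cv2.resize(a[150:240,280:380],None,fx=4,fy=5.5,interpolation=cv2.INTER_CUBIC)
B=cv2.resize(b[180:270,280:380],None,fx=4,fy=5.5,interpolation=cv2.INTER_CUBIC)
cv2.imwrite("pics/c5.png",np.hstack([A,B]))
o=get_obs();print(o["position"],o["ft_force"])
E
```

```text
[ 0.49826187 -0.14534245  0.04088483] [-0.53876545 -0.05530108 -0.36300361]
```

View pics/c5.png

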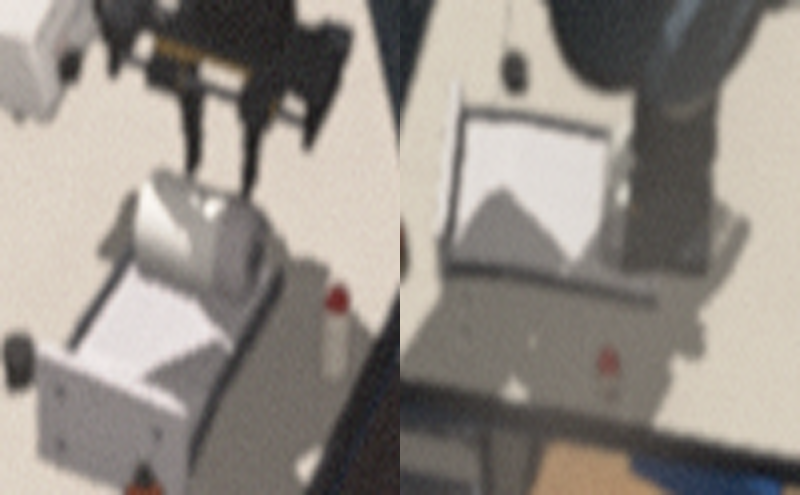

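The fingers are right behind the jar, between the rails. The jar is square on the ramp, at scene crop (200,240). I'll push steadily up the slope.

servo_tool(
  moves="0.0015 0 -0.0002 0 0.04; 0.0035 0 -0.0005 0 0.04; 0.0055 0 -0.0008 0 0.04; 0.0075 0 -0.0011 0 0.04; 0.0095 0 -0.0013 0 0.04; 0.0115 0 -0.0016 0 0.04; 0.0135 0 -0.0019 0 0.04; 0.0155 0 -0.0022 0 0.04; 0.0175 0 -0.0025 0 0.04; 0.0195 0 -0.0027 0 0.04",
)

```text
time: 5.05
position: [0.4981, -0.1284, 0.0457]
tool_rot: [0.688, 0.726, -0.001, 0.002]
ft_force: [-6.7, -7.1, 19.3]
grip_width: 0.04
grip_force: 9.6
```

servo_tool(
  moves="0.002 0 -0.0003 0 0.04; 0.004 0 -0.0006 0 0.04; 0.006 0 -0.0008 0 0.04; 0.008 0 -0.0011 0 0.04; 0.01 0 -0.0014 0 0.04; 0.012 0 -0.0017 0 0.04; 0.014 0 -0.002 0 0.04; 0.016 0 -0.0022 0 0.04; 0.018 0 -0.0025 0 0.04; 0.02 0 -0.0028 0 0.04",
)

```text
time: 5.88
position: [0.4972, -0.109, 0.0504]
tool_rot: [0.687, 0.726, -0.001, 0.003]
ft_force: [-7.4, -7.1, 32.6]
grip_width: 0.0397
grip_force: 16.5
```

```bash
python3 - <<'E'
from h import *
import cv2
a=cams.camera("scene");b=cams.camera("top")
A=cv2.resize(a[150:240,280:380],None,fx=4,fy=5.5,interpolation=cv2.INTER_CUBIC)
B=cv2.resize(b[180:270,280:380],None,fx=4,fy=5.5,interpolation=cv2.INTER_CUBIC)
cv2.imwrite("pics/c6.png",np.hstack([A,B]))
o=get_obs();print(o["position"],o["ft_force"])
E
```

```text
[ 0.49717114 -0.10856605  0.05054362] [-8.57759798 -5.65411248 32.63590338]
```

View pics/c6.png

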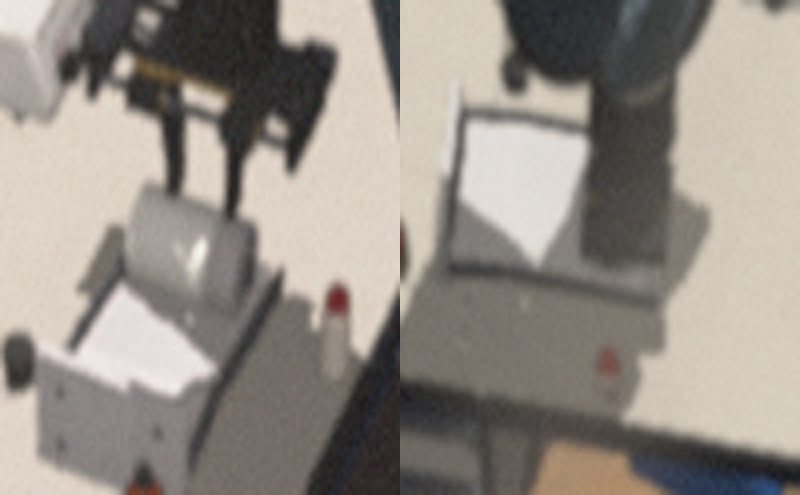

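The fingers are touching the jar's back, but the tool reads about 30 N upward and 4 mm of position lag. So the open fingertips sit too high on the jar: they retract when open and ride above its centre. I'll ease back slowly in contact, then lower the contact point.

servo_tool(
  moves="-0.001 0 0 0 0.04; -0.002 0 0 0 0.04; -0.003 0 0 0 0.04; -0.004 0 0 0 0.04; -0.005 0 0 0 0.04; -0.005 0 0 0 0.04",
)

```text
time: 6.48
position: [0.4974, -0.1135, 0.0497]
tool_rot: [0.688, 0.726, -0.001, 0.002]
ft_force: [-6.7, -5.5, 25.6]
grip_width: 0.04
grip_force: 12.9
```

```bash
python3 - <<'E'
from h import *
np.set_printoptions(precision=3,suppress=True)
for z in(.05,.06,.07,.08,.09):
    print(z,[((proj("scene",[.4972+s,-.1086,z])-[280,150])*[4,5.5]) for s in(-.027,0,.027)])
# predicted jar silhouette (end-circle extreme points) in c6 crop for several centre y
for yc in(-.112,-.10,-.09,-.08,-.07):
    d=yc+.112; zc=.050+.14*d; P=[]
    for s in(-.052,.052):
        t=np.linspace(0,6.28,60); C=np.array([(proj("scene",[.499-.05*d+s,yc+.03*np.cos(k),zc+.03*np.sin(k)])-[280,150])*[4,5.5] for k in t]); P.append((C.min(0),C.max(0)))
    print(yc,"near",*P[0],"far",*P[1])
o=get_obs();print(o["position"],o["ft_force"],o["moment"],o["q"],o["joint_torque"])
F=np.array(o["ft_force"]);m=np.array(o["moment"]);print("r=FxM/F2",np.cross(F,m)/(F@F))
E
```

```text
0.05 [array([232.318, 253.493]), array([202.203, 240.131]), array([172.42 , 226.918])]
0.06 [array([232.76 , 240.245]), array([202.525, 226.905]), array([172.625, 213.713])]
0.07 [array([233.206, 226.892]), array([202.849, 213.574]), array([172.83 , 200.405])]
0.08 [array([233.656, 213.433]), array([203.176, 200.139]), array([173.038, 186.993])]
0.09 [array([234.109, 199.867]), array([203.506, 186.596]), array([173.246, 173.474])]
-0.112 near [244.528 212.793] [275.527 310.701] far [128.29  162.673] [161.413 258.776]
-0.1 near [238.94  222.179] [270.251 320.644] far [122.119 171.578] [155.589 268.201]
-0.09 near [234.232 230.088] [265.806 329.022] far [116.921 179.081] [150.683 276.141]
-0.08 near [229.475 238.077] [261.316 337.484] far [111.67  186.658] [145.729 284.16 ]
-0.07 near [224.668 246.148] [256.786 346.033] far [106.366 194.312] [140.726 292.259]
[ 0.497 -0.114  0.05 ] [-6.695 -5.531 25.584] [-0.922  1.03  -0.066] [-0.442  0.6    1.843 -0.004  0.694 -0.493] [  3.661 -26.789  -7.225   1.494  -1.03   -0.03 ]
r=FxM/F2 [-0.036 -0.033 -0.016]
```

The tip evidence agrees: with this opening the real fingertips are about 25 mm above the TCP, so they press on the jar's upper back. I'll retrace the path slowly with contact, so the jar comes back to the lip guided, then set the fingers lower.

servo_tool(
  moves="-0.0015 0 0.0002 0 0.04; -0.003 0 0.0004 0 0.04; -0.0045 0 0.0007 0 0.04; -0.006 0 0.0009 0 0.04; -0.0075 0 0.0011 0 0.04; -0.009 0 0.0014 0 0.04; -0.0105 0 0.0017 0 0.04; -0.012 0 0.0019 0 0.04; -0.0135 0 0.0021 0 0.04; -0.015 0 0.0023 0 0.04",
)

```text
time: 7.32
position: [0.498, -0.128, 0.046]
tool_rot: [0.688, 0.726, -0.0, 0.002]
ft_force: [-3.2, -5.1, 12.4]
grip_width: 0.0404
grip_force: 6.6
```

servo_tool(
  moves="-0.0015 0 0.0002 0 0.04; -0.003 0 0.0004 0 0.04; -0.0045 0 0.0007 0 0.04; -0.006 0 0.0009 0 0.04; -0.0075 0 0.0011 0 0.04; -0.009 0 0.0014 0 0.04; -0.0105 0 0.0017 0 0.04; -0.012 0 0.0019 0 0.04; -0.0135 0 0.0021 0 0.04; -0.015 0 0.0023 0 0.04",
)

```text
time: 8.15
position: [0.4983, -0.1412, 0.0417]
tool_rot: [0.688, 0.725, 0.0, 0.0]
ft_force: [0.9, -0.8, 1.1]
grip_width: 0.0402
grip_force: 0.7
```

servo_tool(
  moves="-0.002 0 0 0 0.04; -0.004 0 0 0 0.04; -0.007 0 0 0 0.04; -0.012 0 0 0 0.04; -0.02 0 0 0 0.04; -0.03 0 0 0 0.04; -0.04 0 0 0 0.04; -0.05 0 0 0 0; -0.055 0 0 0 0; -0.055 0 0 0 0",
)

```text
time: 8.98
position: [0.5016, -0.1982, 0.0418]
tool_rot: [0.689, 0.725, 0.0, 0.001]
ft_force: [0.0, -0.7, 0.1]
grip_width: 0.0272
grip_force: 0.0
```

servo_tool(
  moves="0 0 0 0 0; 0 0 0 0 0",
)

```text
time: 9.15
position: [0.5007, -0.1958, 0.0417]
tool_rot: [0.688, 0.725, 0.0, -0.0]
ft_force: [1.5, 0.0, 0.6]
grip_width: 0.0146
grip_force: 0.0
```

```bash
python3 - <<'E'
from h import *
import cv2
a=cams.camera("scene")
A=cv2.resize(a[135:240,280:380],None,fx=6,fy=5.7,interpolation=cv2.INTER_CUBIC)
cv2.imwrite("pics/c7.png",A)
o=get_obs();p=o["position"];print(p,o["ft_force"],o["grip_width"])
for z in(0,.01,.02,.03): print(z,(proj("scene",p+[0,0,z])-[280,135])*[6,5.7])
E
```

```text
[ 0.50070675 -0.19561932  0.04167685] [-0.05583066  0.13723331  0.60179852] 0.010391107526902794
0 [364.2779444  261.90148957]
0.01 [364.97126491 248.46890458]
0.02 [365.66982603 234.93478671]
0.03 [366.3736874  221.29798038]
```

View pics/c7.png

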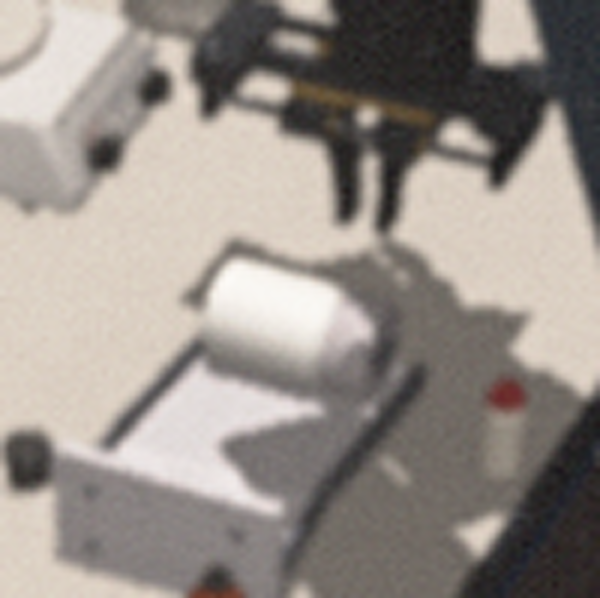

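The picture shows the jar resting straight at the lip, at about (290,325), and the near-shut tips at (366,226). That confirms the tips are about 26 mm above the reported TCP. I'll set the TCP at z≈0.012, which puts the tips at about 0.04, and approach gently, watching the force.

servo_tool(
  moves="0 0 0.006 0 0.045; 0 0 0.014 0 0.045; 0 0 0.022 0 0.045; 0 0 0.029 0 0.045; 0.003 0 0.029 0 0.045; 0.008 0 0.029 0 0.045; 0.013 0 0.029 0 0.045; 0.018 0 0.029 0 0.045; 0.022 0 0.029 0 0.045; 0.025 0 0.029 0 0.045",
)

```text
time: 10.03
position: [0.4998, -0.1704, 0.0131]
tool_rot: [0.688, 0.726, 0.0, 0.0]
ft_force: [-0.6, -0.4, 0.7]
grip_width: 0.0446
grip_force: 0.0
```

servo_tool(
  moves="0.002 0 0 0 0.045; 0.004 0 0 0 0.045; 0.006 0 0 0 0.045; 0.0075 0 0 0 0.045; 0.009 0 0 0 0.045; 0.0105 0 0 0 0.045; 0.012 0 0 0 0.045; 0.0135 0 0 0 0.045",
)

```text
time: 10.7
position: [0.499, -0.1576, 0.0127]
tool_rot: [0.688, 0.725, 0.0, -0.0]
ft_force: [-0.1, -0.4, 0.3]
grip_width: 0.0453
grip_force: 0.0
```

servo_tool(
  moves="0.0015 0 0 0 0.045; 0.003 0 0 0 0.045; 0.0045 0 0 0 0.045; 0.006 0 0 0 0.045; 0.0075 0 -0.0002 0 0.045; 0.009 0 -0.0004 0 0.045; 0.0105 0 -0.0006 0 0.045; 0.012 0 -0.0008 0 0.045",
)

```text
time: 11.37
position: [0.4986, -0.1457, 0.0137]
tool_rot: [0.688, 0.725, 0.0, 0.0]
ft_force: [0.3, -2.1, 0.8]
grip_width: 0.045
grip_force: 0.7
```

servo_tool(
  moves="0.0015 0 -0.0002 0 0.045; 0.0035 0 -0.0005 0 0.045; 0.0055 0 -0.0008 0 0.045; 0.0075 0 -0.0011 0 0.045; 0.0095 0 -0.0013 0 0.045; 0.0115 0 -0.0016 0 0.045; 0.0135 0 -0.0019 0 0.045; 0.0155 0 -0.0022 0 0.045",
)

```text
time: 12.03
position: [0.4976, -0.13, 0.0158]
tool_rot: [0.688, 0.726, -0.0, -0.0]
ft_force: [0.4, -1.1, 0.6]
grip_width: 0.0453
grip_force: 0.7
```

Only a light push of about 1 N, with no lag, so the jar is rolling up well. I'll carry on.

servo_tool(
  moves="0.002 0 -0.0003 0 0.045; 0.004 0 -0.0006 0 0.045; 0.006 0 -0.0008 0 0.045; 0.008 0 -0.0011 0 0.045; 0.01 0 -0.0014 0 0.045; 0.012 0 -0.0017 0 0.045; 0.014 0 -0.002 0 0.045; 0.016 0 -0.0022 0 0.045; 0.018 0 -0.0025 0 0.045; 0.02 0 -0.0028 0 0.045",
)

```text
time: 12.87
position: [0.4965, -0.11, 0.0186]
tool_rot: [0.688, 0.726, -0.0, -0.0]
ft_force: [-0.7, -1.3, -0.4]
grip_width: 0.0454
grip_force: 0.7
```

servo_tool(
  moves="0.002 0 -0.0003 0 0.045; 0.004 0 -0.0006 0 0.045; 0.006 0 -0.0008 0 0.045; 0.008 0 -0.0011 0 0.045; 0.01 0 -0.0014 0 0.045; 0.012 0 -0.0017 0 0.045; 0.014 0 -0.002 0 0.045; 0.016 0 -0.0022 0 0.045; 0.018 0 -0.0025 0 0.045; 0.02 0 -0.0028 0 0.045",
)

```text
time: 13.7
position: [0.4954, -0.0901, 0.0214]
tool_rot: [0.688, 0.726, -0.0, -0.0]
ft_force: [0.0, -0.9, -0.6]
grip_width: 0.0449
grip_force: 0.7
```

servo_tool(
  moves="0.002 0 -0.0003 0 0.045; 0.004 0 -0.0006 0 0.045; 0.006 0 -0.0008 0 0.045; 0.008 0 -0.0011 0 0.045; 0.01 0 -0.0014 0 0.045; 0.012 0 -0.0017 0 0.045; 0.014 0 -0.002 0 0.045; 0.016 0 -0.0022 0 0.045; 0.018 0 -0.0025 0 0.045; 0.02 0 -0.0028 0 0.045",
)

```text
time: 14.53
position: [0.4944, -0.0701, 0.0242]
tool_rot: [0.688, 0.726, -0.0, -0.0]
ft_force: [-0.3, -1.1, -0.0]
grip_width: 0.0448
grip_force: 0.7
```

servo_tool(
  moves="0.002 0 -0.0003 0 0.045; 0.004 0 -0.0006 0 0.045; 0.006 0 -0.0008 0 0.045; 0.008 0 -0.0011 0 0.045; 0.01 0 -0.0014 0 0.045; 0.012 0 -0.0017 0 0.045; 0.014 0 -0.002 0 0.045; 0.016 0 -0.0022 0 0.045; 0.018 0 -0.0025 0 0.045; 0.02 0 -0.0028 0 0.045",
)

```text
time: 15.37
position: [0.4934, -0.0501, 0.027]
tool_rot: [0.688, 0.726, 0.0, 0.0]
ft_force: [-0.2, -1.9, 1.6]
grip_width: 0.0452
grip_force: 0.7
```

servo_tool(
  moves="0.0015 0 -0.0002 0 0.045; 0.003 0 -0.0004 0 0.045; 0.0045 0 -0.0006 0 0.045; 0.006 0 -0.0008 0 0.045; 0.0075 0 -0.001 0 0.045; 0.009 0 -0.0012 0 0.045; 0.0105 0 -0.0014 0 0.045; 0.012 0 -0.0016 0 0.045; 0.0135 0 -0.0016 0 0.045; 0.015 0 -0.0016 0 0.045",
)

```text
time: 16.2
position: [0.4922, -0.0349, 0.0284]
tool_rot: [0.688, 0.726, -0.0, -0.0]
ft_force: [0.0, 0.5, -0.2]
grip_width: 0.0448
grip_force: 0.0
```

servo_tool(
  moves="0.0015 0 0 0 0.045; 0.003 0 0 0 0.045; 0.0045 0 0 0 0.045; 0.006 0 0 0 0.045; 0.0075 0 0 0 0.045; 0.009 0 0 0 0.045; 0.0105 0 0 0 0.045; 0.0105 0 0 0 0.045",
)

```text
time: 16.87
position: [0.4919, -0.0246, 0.0285]
tool_rot: [0.688, 0.726, -0.0, -0.0]
ft_force: [-1.0, -0.4, -0.8]
grip_width: 0.0451
grip_force: 0.0
```

```bash
python3 - <<'E'
from h import *
import cv2
a=cams.camera("scene");b=cams.camera("top")
A=cv2.resize(a[150:250,280:380],None,fx=4,fy=5.5,interpolation=cv2.INTER_CUBIC)
B=cv2.resize(b[170:270,270:370],None,fx=4,fy=5.5,interpolation=cv2.INTER_CUBIC)
cv2.imwrite("pics/c8.png",np.hstack([A,B]))
o=get_obs();print(o["position"],o["ft_force"],o["grip_force"])
for yc in(.004,.025):
  for s in(-.052,.052):
    print(yc,s,[((proj("scene",[.491+s,yc+dy,.0633+dz])-[280,150])*[4,5.5]).round() for dy,dz in((0,.03),(.03,0),(0,-.03))])
E
```

```text
[ 0.49203619 -0.02480075  0.02856338] [-0.50820324  0.02586504  0.86934094] 0.0
0.004 -0.052 [array([208., 324.]), array([190., 398.]), array([206., 406.])]
0.004 0.052 [array([ 86., 268.]), array([ 68., 340.]), array([ 87., 349.])]
0.025 -0.052 [array([196., 347.]), array([178., 421.]), array([194., 429.])]
0.025 0.052 [array([ 73., 290.]), array([ 55., 362.]), array([ 74., 371.])]
```

View pics/c8.png

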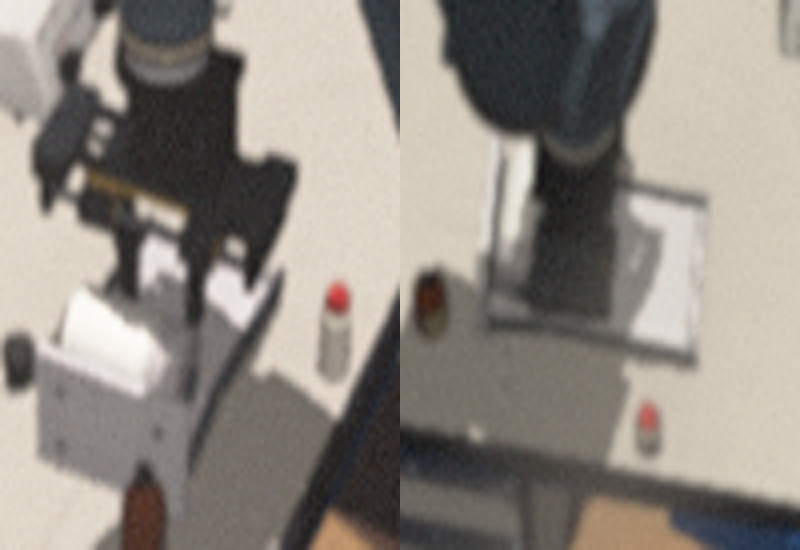

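The jar lies against the stop: its far top edge at (75,290) matches the predicted home position. The fingers are clear behind it, and the other things in view haven't moved. I'll retreat back, then up.

servo_tool(
  moves="-0.005 0 0 0 0.045; -0.015 0 0 0 0.045; -0.03 0 0 0 0.045; -0.045 0 0 0 0.045; -0.055 0 -0.01 0 0.045; -0.06 0 -0.04 0 0.045; -0.06 0 -0.075 0 0.045; -0.06 0 -0.11 0 0.045; -0.06 0 -0.13 0 0.045; -0.06 0 -0.13 0 0.045",
)

```text
time: 17.8
position: [0.4986, -0.0872, 0.1632]
tool_rot: [0.688, 0.725, 0.002, 0.005]
ft_force: [0.5, 0.4, -0.8]
grip_width: 0.0449
grip_force: 0.0
```

```bash
python3 - <<'E'
from h import *
import cv2
a=cams.camera("scene");p=cv2.imread("pics/s1.png")
d=cv2.absdiff(cv2.GaussianBlur(a,(3,3),0),cv2.GaussianBlur(p,(3,3),0)).max(2)
# white jar pixels seen above plate, and red/brown things unmoved
g=a[195:235,280:330].min(2)>185
ys,xs=np.nonzero(g);print("white",len(xs),xs.min()+280,xs.max()+280,ys.min()+195,ys.max()+195)
for n,(u,v) in dict(stopper=(284,215),dropper=(316,245),salt=(263,275),timer=(279,322)).items(): print(n,d[v-8:v+9,u-8:u+9].mean().round(1))
o=get_obs();print(o["position"],o["ft_force"],o["time"])
E
```

```text
white 841 280 329 195 234
stopper 2.8
dropper 2.8
salt 2.9
timer 2.8
[ 0.49702555 -0.08649986  0.16097068] [ 0.45203789  0.36469508 -0.32638532] 17.85
```

```bash
python3 - <<'E'
from h import *
from rig import job
import cv2
a=cams.camera("scene")[150:250,280:380]; p=cv2.resize(cv2.imread("pics/c8.png")[:,:400],(100,100),interpolation=cv2.INTER_AREA)
f=lambda i:i[53:70,14:40].min(2).astype(float)
d=abs(f(a)-f(p)).mean(); print(d, np.corrcoef(f(a).ravel(),f(p).ravel())[0,1])
if np.corrcoef(f(a).ravel(),f(p).ravel())[0,1]>.8: print(job.hand_in())
E
```

```text
20.346153846153847 0.6678141565547808
```

```bash
python3 - <<'E'
from h import *
import cv2
a=cams.camera("scene")[150:250,280:380]; p=cv2.resize(cv2.imread("pics/c8.png")[:,:400],(100,100),interpolation=cv2.INTER_AREA)
for c in(18,22,27,32,36): print(c,"now",a[44:76:1,c].min(1),"\n   c8 ",p[44:76:1,c].min(1))
r=58;print("row",a[r,8:50].min(1),"\n",p[r,8:50].min(1))
E
```

```text
18 now [193 196 196 195 194 190 172 158 148 167 216 235 243 242 238 239 231 227
 221 207 208 216 195 161 131 128 132 132 130 134 130 132] 
   c8  [198 199 199 198 201 200 199 201 203 217 232 240 244 245 243 240 236 229
 219 210 216 219 201 162 133 132 133 132 129 134 133 133]
22 now [181 165 132 110 100 101 119 171 223 234 241 244 241 244 243 241 239 236
 227 223 219 221 224 205 165 138 127 131 129 127 129 134] 
   c8  [200 197 198 198 202 200 193 172 164 198 231 245 245 244 245 242 240 236
 232 224 219 220 222 209 171 140 131 129 133 132 129 134]
27 now [127 103 103 104  97  86  73  78 118 178 229 241 241 243 243 244 243 241
 237 233 228 223 214 217 219 195 147 134 128 129 129 131] 
   c8  [180 191 197 193 176 143 105  80  77  96 124 164 207 238 246 246 245 242
 239 238 230 224 217 221 221 198 159 134 133 134 131 132]
32 now [125  83  65  63  86 105 109 113 110 127 169 211 232 239 241 243 245 244
 243 239 237 232 228 219 214 216 208 175 138 130 134 129] 
   c8  [ 44  40  46  42  42  41  42  39  39  53  81 104 122 131 159 213 242 247
 245 243 240 236 230 223 219 222 209 175 142 133 133 133]
36 now [ 96 103 113 114 112 113 115 115 110 112 120 152 200 230 237 240 242 242
 240 234 231 220 216 197 183 195 217 214 179 147 129 127] 
   c8  [171 204 215 213 218 219 209 184 142 115 110 113 115 120 136 168 214 237
 241 239 232 226 215 198 192 191 185 163 140 128 128 130]
row [198 196 196 196 192 197 195 205 221 235 238 241 241 240 243 244 244 243
 242 243 244 242 242 242 241 242 240 239 237 234 225 212 201 189 176 165
 154 151 150 149 131 116] 
 [197 201 201 198 202 194 178 169 206 236 243 242 244 244 245 246 244 245
 246 246 244 237 212 175 159 153 147 145 136 126 119 115 106 103 101 102
 103  95  76  56  51  60]
```

The jar's left edge and its boundary at the plate are unchanged. Only the gripper's shadow has gone from its back, so it is resting at the stop.

```bash
python3 -c "
from rig import job
print(job.hand_in())"
```

```text
the job is handed in; nothing more can be done
None
```

The jar lies in the rest at the top against the stop, the gripper is clear of it, and the job is handed in at about 18 s. The first push sat too high on the jar (about 33 N upward on the wrist), so I brought it back to the lip with the fingers on it and pushed again lower, all the way over the crest at about 1–2 N. The stopper, dropper, salt jar and timer showed no movement in the last picture; I did not check the vial and tweezers there.

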